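# Start a gel run and its timer

## Task

Start the gel run with closed fingers, pressing each control all the way down for a moment and in this order: tip the power supply's rocker switch to on (the far half, with the white bar, goes down), press the square yellow preset key, press the round green start key, then press the blue key of the loose white bench timer. Leave the red stop key alone, do not lift or shove the timer, leave the tip box, bottle and beaker where they stand, and finish clear of everything.

Things in the scene. Friction and masses are not known exactly. Their poses are not given: they have to be found in the camera images.
- supply: fixed grey power supply, a box 200 (x) x 300 (y) x 75 mm high; origin at the centre of its underside; its front faces -x, its flat top at z = 75 mm carries four controls in a row 45 mm in front of the centre line (x = -45 mm), at y = +100, +33.3, -33.3 and -100 mm; which control sits in which place varies, all share the supply's yaw. The top's rear half has only a flat dark display and vent slots
- rocker (a joint): grey dished rocker on the supply, 52 x 26 mm, long along the supply's x, in a black frame 64 x 36 x 10 mm high; rad: 0 = off (near half level, far half sloping up 0.44 rad away from the robot), 0.44 = fully on (far half level, near half up); starts at 0 to 0.06, stays where it is left (stiff: about 2 N on the far half's outer part, 3 N at the white bar)
- rocker_on (a point): the point to press: centre of the white bar on the top face of the rocker's far (+x) half, 18 mm along it from the pivot (the near half has a white ring). Off, it is about 103 mm above the bench (the far edge 106 mm); on, 96 mm and 4 mm further to the supply's +x. Moves with the rocker
- yellow_key (a joint): travel of the yellow preset key in m, 0 = out, 0.006 = fully down; starts at 0 to 0.001; a latching key that stays where it is left (about 3 N to move)
- yellow_key_top (a point): centre of the top of the square yellow key, 28 x 28 mm, in a black square bezel (42 mm, 10 mm high) on the supply; 95 mm above the bench when out; moves with the key
- green_key (a joint): travel of the green start key in m, 0 = out, 0.006 = fully down; springs back when let go (1.2 N to start, 4 N fully down)
- green_key_top (a point): centre of the top of the round green key, 28 mm diameter, in a black round bezel (44 mm, 12 mm high) on the supply; 97 mm above the bench when out; moves with the key
- red_key (a joint): travel of the red stop key in m, same make as the green one; must stay out
- red_key_top (a point): centre of the top of the round red stop key, 28 mm diameter, 97 mm above the bench; not to be pressed
- timer: loose white bench timer, 72 x 72 x 24 mm high, about 0.16 kg, standing on the bench left or right of the supply (tip box on the other side); origin at the centre of its underside, z up; dark display on the +x part of its top
- timer_key (a joint): travel of the timer's blue key in m, 0 = out, 0.006 = fully down; starts at 0 to 0.001; latching, stays where it is left (about 3 N to move)
- timer_key_top (a point): centre of the top of the round blue key on the timer, 32 mm diameter, 9 mm to -x of the timer's centre; 32 mm above the bench when out, 8 mm proud of the timer's top; moves with the key
- tip_box: bystander: loose orange pipette tip box with white top, 75 x 80 x 56 mm high, origin at the centre of its underside
- reagent: bystander: loose amber bottle, 60 mm diameter, 120 mm high, origin at the centre of its underside
- beaker: bystander: loose clear glass beaker, 72 mm across the rim, 85 mm high, origin at the centre of its underside
Things that resemble listed ones, but are neither listed nor needed, are in the scene too. Several things have the shape of the timer; the one meant has the colours described above.

How it is judged:
By the outcome, as a careful person would: the job done as asked, in the order asked, and still so for the second after the job is handed in, with the robot touching nothing.
It also fails if it takes over 58 s, if anything falls off the work surface, if the arm or the gripper's body presses on something with over 40 N, if the wrist force passes 120 N, or if a joint passes its speed limit or range.

## Robot

A 7-joint arm with a two-finger parallel gripper is mounted at the origin on the work surface. World frame = base frame: x ahead of the robot, y to its left, z up, the work surface at z = 0. Lengths are in mm, angles in rad, forces in N, time in s.
With the tool pointing down it reaches from about 425 to 825 mm from the base axis. Payload 3.6 kg.
Tool frame: the origin (TCP) lies between the finger pads; the fingertips stand 11 mm ahead of it and the grasp point (between the pads) lies 8 mm behind it (ctrl.finger_overhang is the z of the fingertips in the tool frame, in mm); z points along the fingers, y is the line along which they close (so a half turn about z gives the same grasp; the last joint's range is limited). The gripper opens to 85 mm and grips with 20 to 120 N. Pads are 22 mm wide; open, the fingers measure 114 mm over their backs; the gripper's body (76 mm by 85 mm) begins 54 mm behind the grasp point. The pads swing forward as they close: fully open they stand 13 mm farther back than shut.
Start: joints at [-1.234, 0.615, -0.013, 1.423, 0.008, 1.103, -0.04], TCP at [230.647, 607.672, 242.297] pointing down, gripper open.
Joint ranges: [-3.12, 3.12], [-0.3, 2.06], [-1.34, 1.32], [0.26, 2.42], [-1.36, 4.5], [0.01, 1.98], [-2.84, 2.84]. Speed limits (rad/s): [2.79, 2.79, 3.14, 3.14, 3.14, 3.14, 3.14].

## Interface

Orientations are given as a unit quaternion [w, x, y, z].
In Python, from cell import readout, get_image, get_calibration, ctrl, cut_out gives the robot as it stands.
- The arm moves only by the tool drive_tool, never from a script. Its argument "motion" is a list of rows, each a list of 6 numbers: the shift along the tool's x, y, z in m, then the turn, a rotation vector about the tool's x, y, z in degrees. In form: [[x, y, z, ax, ay, az], ...]. A call has exactly 10 rows; each row shifts and turns the commanded pose from where the row before left it, along the tool's axes as they then stand; what a row does not reach is not made up. A row lasts 1/8 s, in which the tool goes at most 62.5 mm and 10.7 degrees, less where a joint would pass 70% of its speed; a pose out of reach is approached as far as the arm can. A call is refused whole if a number of a shift passes 0.0625 or a number of a turn 10.7, either way. A call with a gripper value outside its range is refused whole. "grip" is the closure, from -1 (fully open) to 1 (shut), so that 0 is half open, set as the call begins (left out, the last holds). The fingers move at their own pace and stop on an object; "newtons" is the grip in N (left out, the last holds). Time passes only in rows, so rows that do not move let the fingers close, or fill a call up. It gives the time, the measured TCP pose, the force, the opening and the grip force at its end, in the units of the state.
- readout.get_state(): the state, without advancing time (a new reading comes with each control period).
- get_image(name): name is "side" or "top" or "wrist"; returns the picture (420x560x3 uint8, red, green, blue); there is no depth.
- get_calibration(name): a dict with "K" (3x3 intrinsics, pixels), "pose" (4x4, takes a point from camera to world coordinates). Camera axes: x right, y down, z forward; pixel columns grow to the right and rows downward; lengths in mm; the calibration is good to about 2 mm. A picture is of the moment at which its call begins: read the wrist's pose just before it. get_calibration takes no time and is no camera call; for the wrist camera it gives the pose at the moment of the call.
- ctrl.close_job(): hands the job in; it is judged then, once.
Trained networks look in the newest picture that a camera, given by its name, has taken for a name from the list of things; names that differ only in an ending like _2 or _b are one class to them, and where a whole thing is asked for, a point or a joint stands for the part that bears it (a point fixed in the world has none). Each returns a list of dicts, best first, with "conf" (0 to 1); they miss things now and then, are a little off and sometimes report something else, mostly with a low value. They report only what shows in the picture. A call takes as long as a camera call. They do not tell look-alikes from the thing itself.
- cut_out(thing, camera): "region" (420x560 bool, what is visible of it) and "bbox" ([centre column, centre row, width, height] in pixels, round what is visible of it).
The state is a dict: "time": time; "joints": joint angles; "dq": joint speeds; "joint_torque": joint torques, N m; "eef_pos": TCP position; "eef_rot": TCP orientation; "wrist_force": force on the tool from outside, world axes, zero at the start; "torque": the same for the moment, N m; "gripper_width": opening from 0.0 (shut) to 1.0 (fully open); "finger_force": force on a finger pad.
Only numpy, scipy, OpenCV 4.12 (cv2) and the standard library are available. Lean on these libraries where they do the work, as an engineer would, in place of code of your own. Each camera call takes 0.05 s, during which the arm holds its last target. There are 200 camera calls.

## Working session

There is one attempt and no reset: what is moved stays moved. The work goes in short steps, Python scripts to look and compute and a tool call to move; the robot and the scene stay as the last step left them, time stands still between calls to the robot, and variables do not carry over. Pictures are saved under pics/ and viewed, at most 10 in all, crops included, and the job is handed in when it is done.

Besides the shell and the picture viewer there is one more tool, called after "Request:" by a JSON object that holds its "op" and its "data". drive_tool: Moves the arm, as the interface text tells. Its arguments: {"type":"object","properties":{"motion":{"type":"array"},"grip":{"type":"number"},"newtons":{"type":"number"}},"required":["motion"]}

```bash
mkdir -p pics; ls
python3 - <<'E'
from cell import readout,get_image,get_calibration,ctrl
import cv2,numpy as np
s=readout.get_state();print(s['time'],s['eef_pos'],s['eef_rot'],ctrl.finger_overhang)
for n in("top","side"):
    c=get_calibration(n);print(n,np.round(c['K'],1).tolist(),np.round(c['pose'],3).tolist())
    cv2.imwrite(f"pics/{n}0.png",cv2.resize(get_image(n)[:,:,::-1],(800,600),interpolation=cv2.INTER_CUBIC))
E
```

```text
pics
0.0 [230.42053254 606.99730974 241.12099035] [-1.87564880e-04  1.80356744e-01  9.83600396e-01 -1.29224809e-03] 11.0
top [[459.8, 0.0, 281.6], [0.0, 459.8, 205.5], [0.0, 0.0, 1.0]] [[-0.025, -0.999, 0.047, 466.772], [-1.0, 0.025, -0.003, -47.839], [0.002, -0.047, -0.999, 1226.855], [0.0, 0.0, 0.0, 1.0]]
side [[412.6, 0.0, 281.3], [0.0, 412.6, 211.8], [0.0, 0.0, 1.0]] [[0.864, -0.262, 0.429, -0.721], [-0.503, -0.47, 0.726, -997.479], [0.012, -0.843, -0.538, 768.975], [0.0, 0.0, 0.0, 1.0]]
```

View pics/top0.png

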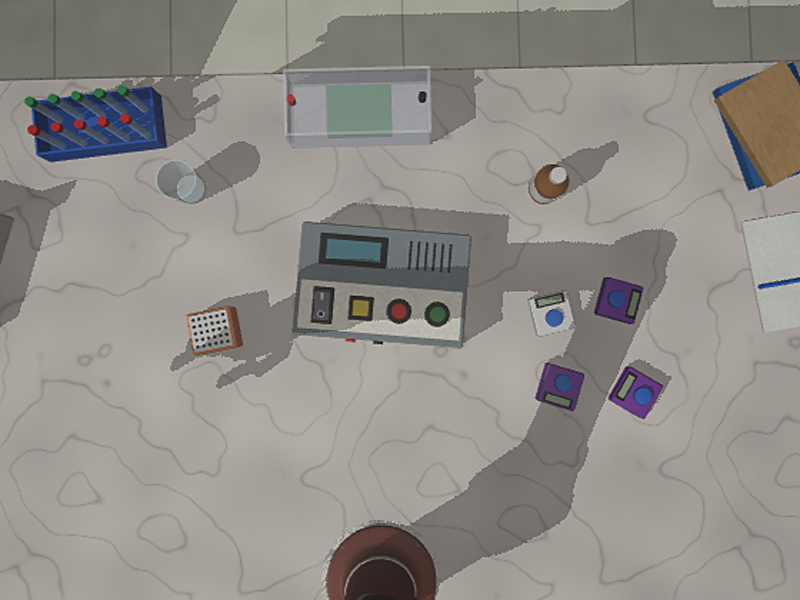

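View pics/side0.png

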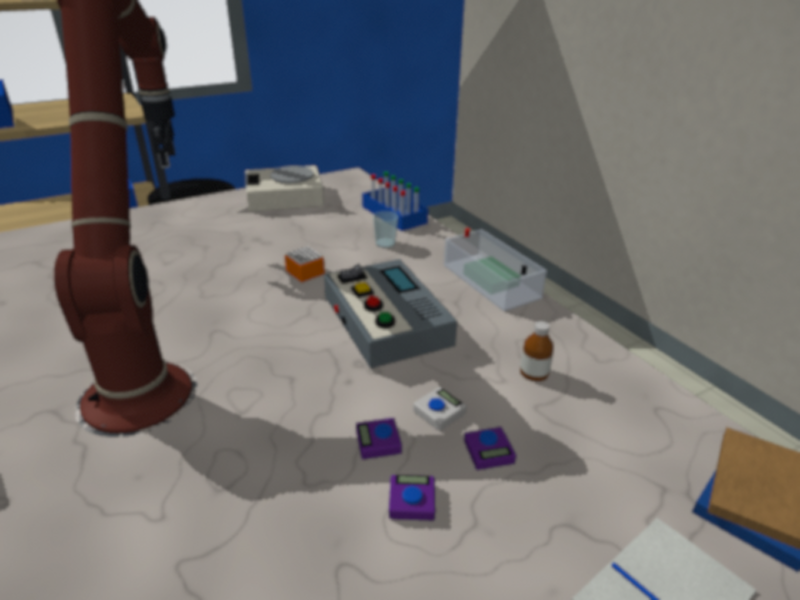

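The top view (800x600) shows the rocker at (322,305), yellow at (361,307), red at (399,311) and green at (437,314). Four things are shaped like the timer: the white one at (550,314), and purple ones at (619,300), (560,386) and (636,391). Only the one at (550,314) is white with a blue key, at (554,317), so it fits. I'll measure, and confirm it in a crop.

```bash
cat > h.py <<'E'
from cell import readout,get_image,get_calibration,ctrl,cut_out
import cv2,numpy as np
from scipy.spatial.transform import Rotation as R
HUE={'yellow':(20,35),'green':(45,80),'red':(0,8),'blue':(100,122)}
def blob(img,col,near,r,smin=120):
    h=cv2.cvtColor(img,cv2.COLOR_RGB2HSV);a,b=HUE[col]
    m=((h[...,0]>=a)&(h[...,0]<=b)&(h[...,1]>=smin)&(h[...,2]>40)).astype(np.uint8)
    w=np.zeros_like(m);cv2.circle(w,tuple(int(v) for v in near),int(r),1,-1);m*=w
    n,l,s,c=cv2.connectedComponentsWithStats(m)
    if n<2:return None,0
    i=1+s[1:,4].argmax();return c[i],s[i,4]
def world(c,p,z):
    d=c['pose'][:3,:3]@np.linalg.solve(c['K'],[p[0],p[1],1]);o=c['pose'][:3,3]
    return o+d*(z-o[2])/d[2]
def proj(c,X):
    q=c['pose'][:3,:3].T@(np.asarray(X)-c['pose'][:3,3]);q=c['K']@q;return q[:2]/q[2]
E
python3 - <<'E'
from h import *
im=get_image('top');c={k:np.array(v) for k,v in get_calibration('top').items()}
for n,p,r,z in(('yellow',(253,215),10,95),('red',(279,218),10,97),('green',(306,220),10,97),('blue',(388,222),10,32)):
    b,a=blob(im,n,p,r);print(n,b,a,None if b is None else world(c,b,z).round(1))
print('rocker ctr',world(c,(322*.7,305*.7),95).round(1))
crop=im[185:300,360:480][:,:,::-1];cv2.imwrite('pics/t1.png',cv2.resize(crop,None,fx=5,fy=5,interpolation=cv2.INTER_CUBIC))
s=readout.get_state();M=R.from_quat(np.roll(s['eef_rot'],-1)).as_matrix();print(M.round(3).tolist())
W=np.array(get_calibration('wrist')['pose']);print('cam in tool',(M.T@(W[:3,3]-s['eef_pos'])).round(1),(M.T@W[:3,:3]).round(2).tolist(),np.round(get_calibration('wrist')['K'],0).tolist())
E
```

```text
yellow [251.93442623 215.12295082] 122 [497.9  22.1  95. ]
red [278.75824176 217.25274725] 91 [491.  -43.8  97. ]
green None 0 None
blue [387.64485981 222.03738318] 107 [ 473.  -326.1   32. ]
rocker ctr [503.5  87.3  95. ]
[[-0.935, 0.355, -0.001], [0.355, 0.935, -0.002], [-0.0, -0.002, -1.0]]
cam in tool [  76.9    0.3 -132.1] [[0.0, -0.95, -0.3], [1.0, 0.0, -0.0], [0.0, -0.3, 0.95]] [[314.0, 0.0, 276.0], [0.0, 314.0, 208.0], [0.0, 0.0, 1.0]]
```

View pics/t1.png

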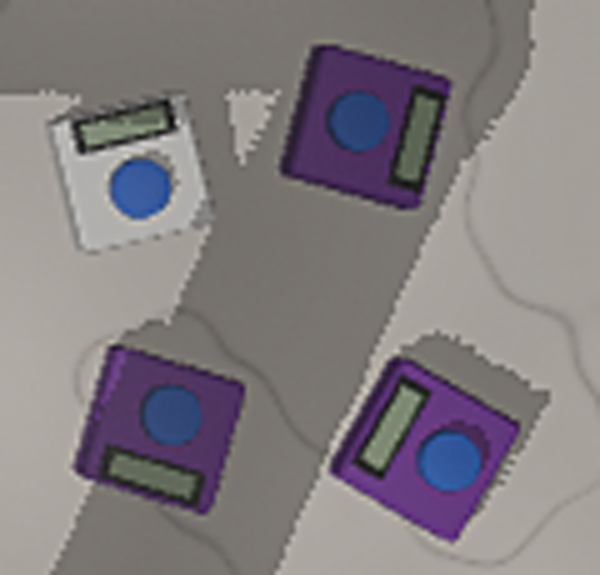

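The crop confirms it: the white timer with its display on the far side and blue key is the only white one, and the other three are purple. I'll shut the fingers and move above the rocker.

Request:
{"op": "drive_tool", "data": {"motion": [[-0.0457,-0.0383,0,0,0,0],[-0.0457,-0.0383,0,0,0,0],[-0.0457,-0.0383,0,0,0,0],[-0.0457,-0.0383,0,0,0,0],[-0.0457,-0.0383,0,0,0,0],[-0.0457,-0.0383,0,0,0,0],[-0.0457,-0.0383,0,0,0,0],[-0.0457,-0.0383,0,0,0,0],[-0.0457,-0.0383,0,0,0,0],[-0.0457,-0.0383,0,0,0,0]], "grip": 1, "newtons": 20}}

```text
time: 1.4
eef_pos: [522.6, 85.8, 242.3]
eef_rot: [-0.0, 0.18, 0.984, 0.0]
wrist_force: [1.3, 1.4, -0.6]
gripper_width: 0.002
finger_force: 0.0
```

Request:
{"op": "drive_tool", "data": {"motion": [[0,0,0,0,0,-7.5],[0,0,0,0,0,-7.5],[0,0,0,0,0,0],[0,0,0,0,0,0],[0,0,0,0,0,0],[0,0,0,0,0,0],[0,0,0,0,0,0],[0,0,0,0,0,0],[0,0,0,0,0,0],[0,0,0,0,0,0]]}}

```text
time: 2.65
eef_pos: [522.0, 87.4, 242.3]
eef_rot: [-0.0, 0.051, 0.999, -0.0]
wrist_force: [0.8, 0.3, -0.0]
gripper_width: 0.001
finger_force: 0.0
```

```bash
cat >> h.py <<'E'
def pose():
    s=readout.get_state();return s,np.array(s['eef_pos']),R.from_quat(np.roll(s['eef_rot'],-1)).as_matrix()
E
python3 - <<'E'
from h import *
s,p,M=pose();print(s['time'],p.round(1),M.round(3).tolist(),s['gripper_width'],s['wrist_force'])
c={k:np.array(v) for k,v in get_calibration('wrist').items()};im=get_image('wrist')
np.savez('w1.npz',im=im,**c)
o=im[:,:,::-1].copy()
for X in((521.7,86.7,103),(497.9,22.1,95),(491,-43.8,97),(485,-110,97)):
    q=proj(c,X);print(q.round(0));cv2.drawMarker(o,tuple(int(v) for v in q),(255,0,255),0,8)
cv2.imwrite('pics/w1.png',cv2.resize(o,(800,600)))
E
```

```text
2.65 [522.   87.4 242.3] [[-0.995, 0.101, -0.0], [0.101, 0.995, -0.0], [0.0, -0.0, -1.0]] 0.0005793763981243906 [ 0.79705137  0.32346777 -0.03463633]
[275. 198.]
[201. 177.]
[127. 177.]
[ 54. 178.]
```

View pics/w1.png

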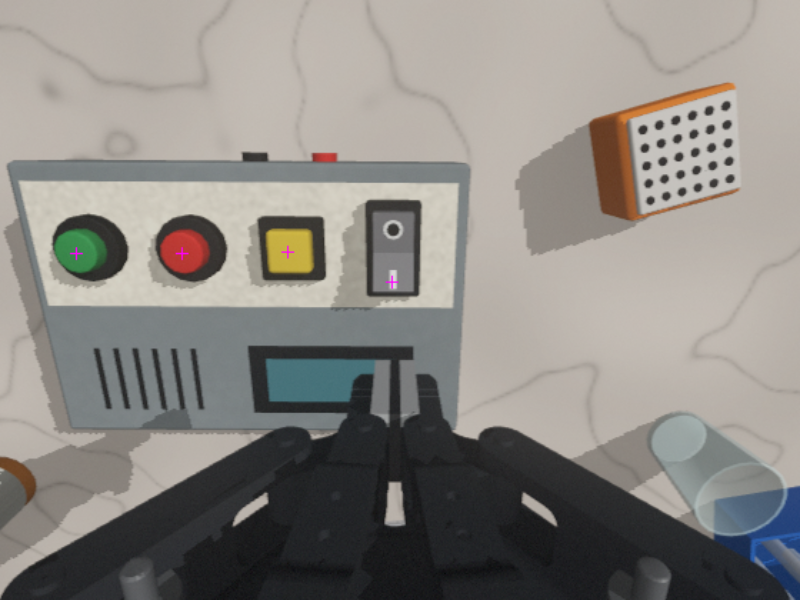

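The projected marks sit within about 2 mm of the white bar at (393,279), yellow at (290,251) and green at (80,251). I'll press the rocker.

Request:
{"op": "drive_tool", "data": {"motion": [[-0.002,-0.0005,0.03,0,0,0],[0,0,0.03,0,0,0],[0,0,0.03,0,0,0],[0,0,0.025,0,0,0],[0,0,0.005,0,0,0],[0,0,0.005,0,0,0],[0,0,0.005,0,0,0],[0,0,0.004,0,0,0],[0,0,0.002,0,0,0],[0,0,0,0,0,0]]}}

```text
time: 3.95
eef_pos: [525.1, 86.9, 107.1]
eef_rot: [0.001, 0.05, 0.999, 0.0]
wrist_force: [2.9, -0.8, 4.6]
gripper_width: 0.006
finger_force: 2.3
```

Request:
{"op": "drive_tool", "data": {"motion": [[0,0,0.001,0,0,0],[0,0,0.001,0,0,0],[0,0,0.001,0,0,0],[0,0,0,0,0,0],[0,0,0,0,0,0],[0,0,0,0,0,0],[0,0,0,0,0,0],[0,0,0,0,0,0],[0,0,0,0,0,0],[0,0,0,0,0,0]]}}

```text
time: 5.2
eef_pos: [525.2, 86.9, 106.7]
eef_rot: [0.002, 0.051, 0.999, 0.0]
wrist_force: [-2.0, -0.8, 21.1]
gripper_width: 0.001
finger_force: 11.1
```

The rocker is at its stop. I'll lift, move above yellow and check.

Request:
{"op": "drive_tool", "data": {"motion": [[0,0,-0.03,0,0,0],[0,0,-0.04,0,0,0],[0.0065,-0.022,0,0,0,0],[0.0065,-0.022,0,0,0,0],[0.0065,-0.0223,0,0,0,0],[0,0,0,0,0,0],[0,0,0,0,0,0],[0,0,0,0,0,0],[0,0,0,0,0,0],[0,0,0,0,0,0]]}}

```text
time: 6.45
eef_pos: [497.9, 23.2, 173.3]
eef_rot: [-0.0, 0.05, 0.999, 0.0]
wrist_force: [0.5, -0.3, -0.2]
gripper_width: -0.001
finger_force: 0.0
```

Run:
```python
from h import *
s,p,M=pose();print(s['time'],p.round(1),M[:,0].round(3),s['wrist_force'])
c={k:np.array(v) for k,v in get_calibration('wrist').items()};im=get_image('wrist')
o=im[:,:,::-1].copy()
for n,X in(('',(526,86.5,96)),('yellow',(498,23,95)),('red',(491,-42,97)),('green',(484,-108,97))):
    q=proj(c,X);cv2.drawMarker(o,tuple(int(v) for v in q),(255,0,255),0,8)
    if n:
        b,a=blob(im,n,q,35,90);print(n,q.round(0),b,a,None if b is None else world(c,b,X[2]).round(1))
cv2.imwrite('pics/w2.png',cv2.resize(o,(800,600)))
```

```text
6.45 [497.9  23.2 173.3] [-0.995  0.1    0.   ] [ 0.54198509 -0.25343932 -0.23752956]
yellow [275. 221.] [274.0319081 218.3114231] 1567 [495.6  22.3  95. ]
red [183. 222.] [181.52995392 218.8655914 ] 1302 [488.8 -42.6  97. ]
green [ 89. 221.] [ 88.78939617 218.02356406] 1358 [ 481.7 -107.4   97. ]
```

View pics/w2.png

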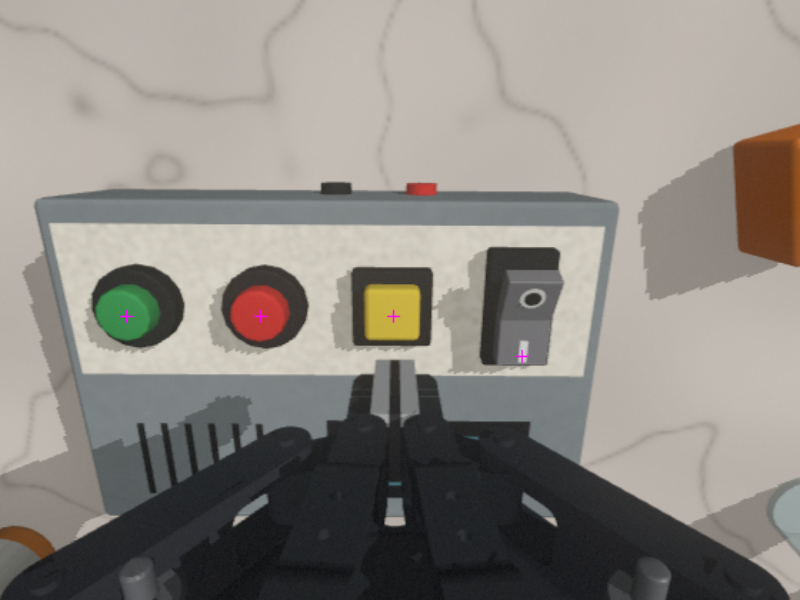

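The rocker is now on: its near half is raised and its bar at (523,352) is level. The tool is centred over yellow at (392,313). I'll press yellow.

Request:
{"op": "drive_tool", "data": {"motion": [[0.001,0,0.03,0,0,0],[0,0,0.03,0,0,0],[0,0,0.004,0,0,0],[0,0,0.003,0,0,0],[0,0,0.003,0,0,0],[0,0,0.003,0,0,0],[0,0,0.002,0,0,0],[0,0,0.001,0,0,0],[0,0,0,0,0,0],[0,0,0,0,0,0]]}}

```text
time: 7.75
eef_pos: [497.7, 22.9, 99.8]
eef_rot: [0.001, 0.05, 0.999, 0.0]
wrist_force: [-3.4, -0.3, 18.0]
gripper_width: -0.006
finger_force: 8.8
```

Yellow is at its stop with 18 N. I'll lift over red and move to green.

Request:
{"op": "drive_tool", "data": {"motion": [[0,0,-0.03,0,0,0],[0,0,-0.03,0,0,0],[0,-0.0438,0,0,0,0],[0,-0.0438,0,0,0,0],[0,-0.0438,0,0,0,0],[0,0,0,0,0,0],[0,0,0,0,0,0],[0,0,0,0,0,0],[0,0,0,0,0,0],[0,0,0,0,0,0]]}}

```text
time: 9.0
eef_pos: [483.7, -107.2, 157.3]
eef_rot: [-0.0, 0.05, 0.999, 0.0]
wrist_force: [1.3, 0.1, 0.1]
gripper_width: -0.0
finger_force: 0.0
```

Request:
{"op": "drive_tool", "data": {"motion": [[0,0,0.024,0,0,0],[0,0,0.02,0,0,0],[0,0,0.003,0,0,0],[0,0,0.003,0,0,0],[0,0,0.003,0,0,0],[0,0,0.002,0,0,0],[0,0,0.002,0,0,0],[0,0,0.001,0,0,0],[0,0,0,0,0,0],[0,0,0,0,0,0]]}}

```text
time: 10.25
eef_pos: [484.0, -107.8, 101.8]
eef_rot: [0.001, 0.05, 0.999, -0.0]
wrist_force: [-4.3, 1.5, 19.5]
gripper_width: 0.003
finger_force: 9.5
```

Green is fully down. I'll move above the timer.

Request:
{"op": "drive_tool", "data": {"motion": [[0,0,-0.03,0,0,0],[0,0,-0.03,0,0,0],[-0.0028,-0.0547,0,0,0,0],[-0.0028,-0.0547,0,0,0,0],[-0.0029,-0.0547,0,0,0,0],[-0.0029,-0.0547,0,0,0,0],[0,0,0,0,0,0],[0,0,0,0,0,0],[0,0,0,0,0,0],[0,0,0,0,0,0]]}}

```text
time: 11.5
eef_pos: [473.5, -325.2, 159.4]
eef_rot: [0.0, 0.049, 0.999, 0.0]
wrist_force: [0.4, 0.3, 0.0]
gripper_width: -0.001
finger_force: 0.0
```

Run:
```python
from h import *
s,p,M=pose();print(s['time'],p.round(1),M[:,0].round(3))
c={k:np.array(v) for k,v in get_calibration('wrist').items()};im=get_image('wrist')
o=im[:,:,::-1].copy();q=proj(c,(473,-326,32));cv2.drawMarker(o,tuple(int(v) for v in q),(0,0,255),0,8)
b,a=blob(im,'blue',q,35,90);print(q,b,a,None if b is None else world(c,b,32).round(1))
cv2.imwrite('pics/w3.png',cv2.resize(o,(800,600)))
```

```text
11.5 [ 473.5 -325.2  159.4] [-0.995  0.098 -0.   ]
[274.67218386 201.1737526 ] [273.02057613 198.92592593] 972 [ 470.9 -327.2   32. ]
```

View pics/w3.png

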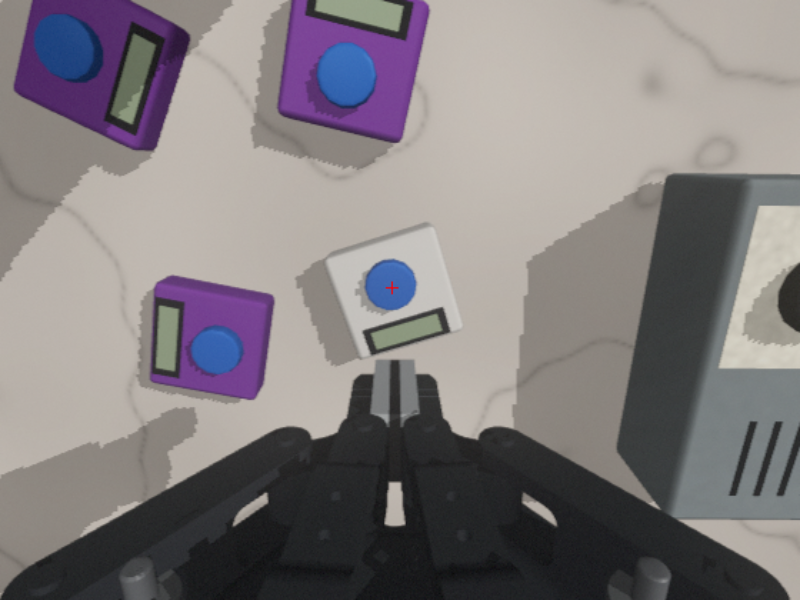

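The white timer's blue key is at (390,285), under the mark. I'll make a 2 mm correction and press.

Request:
{"op": "drive_tool", "data": {"motion": [[0.0017,-0.0014,0.03,0,0,0],[0,0,0.04,0,0,0],[0,0,0.03,0,0,0],[0,0,0.01,0,0,0],[0,0,0.003,0,0,0],[0,0,0.003,0,0,0],[0,0,0.003,0,0,0],[0,0,0.002,0,0,0],[0,0,0.002,0,0,0],[0,0,0.001,0,0,0]]}}

```text
time: 12.8
eef_pos: [471.8, -328.5, 37.0]
eef_rot: [0.001, 0.051, 0.999, -0.001]
wrist_force: [-2.5, 1.1, 15.6]
gripper_width: -0.0
finger_force: 8.0
```

Request:
{"op": "drive_tool", "data": {"motion": [[0,0,0.001,0,0,0],[0,0,0,0,0,0],[0,0,0,0,0,0],[0,0,0,0,0,0],[0,0,0,0,0,0],[0,0,0,0,0,0],[0,0,0,0,0,0],[0,0,0,0,0,0],[0,0,0,0,0,0],[0,0,0,0,0,0]]}}

```text
time: 14.05
eef_pos: [471.8, -328.5, 37.0]
eef_rot: [0.001, 0.05, 0.999, -0.001]
wrist_force: [-2.9, 1.6, 17.4]
gripper_width: 0.001
finger_force: 8.3
```

The timer key is at its stop. I'll lift clear and check.

Request:
{"op": "drive_tool", "data": {"motion": [[0,0,-0.01,0,0,0],[0,0,-0.03,0,0,0],[0,0,-0.05,0,0,0],[0,0,-0.05,0,0,0],[0,0,-0.05,0,0,0],[0,0,-0.03,0,0,0],[0,0,0,0,0,0],[0,0,0,0,0,0],[0,0,0,0,0,0],[0,0,0,0,0,0]]}}

```text
time: 15.3
eef_pos: [470.6, -327.6, 253.0]
eef_rot: [-0.001, 0.05, 0.999, 0.001]
wrist_force: [-0.7, -0.0, 0.1]
gripper_width: -0.003
finger_force: 0.0
```

Run:
```python
from h import *
s,p,M=pose();print(s['time'],p.round(1),s['wrist_force'].round(1) if hasattr(s['wrist_force'],'round') else s['wrist_force'])
c={k:np.array(v) for k,v in get_calibration('wrist').items()};im=get_image('wrist')
o=im[:,:,::-1].copy();q=proj(c,(471.5,-326.8,26));b,a=blob(im,'blue',q,20,90);print(q,b,a,world(c,b,26).round(1))
cv2.imwrite('pics/w4.png',cv2.resize(o,(800,600)))
```

```text
15.3 [ 470.6 -327.6  253. ] [-0.7 -0.   0.1]
[276.40615863 178.48776504] [276.01980198 178.96237624] 505 [ 472.  -327.3   26. ]
```

View pics/w4.png

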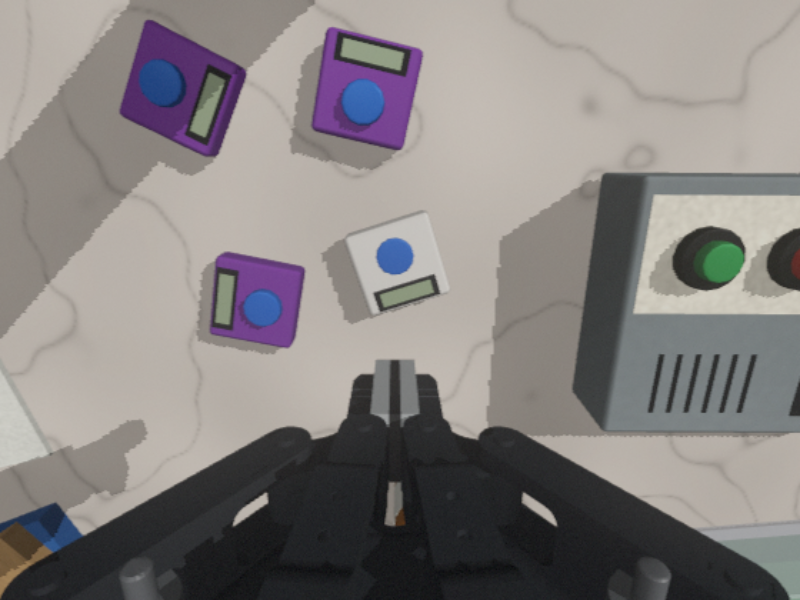

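The white timer's key at (395,256) is flush and no longer casts a shadow. The timer hasn't moved, green at (718,261) has sprung back, and the arm is clear of everything. Handing in.

```bash
python3 -c "
from cell import ctrl
print(ctrl.close_job())"
```

```text
the job is handed in; nothing more can be done
None
```

The gel run is started and the job handed in: rocker, yellow, green and the white timer's blue key were each pressed to their stops in that order, red was left alone, and the arm finished clear at about 15 s.

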